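Push a steel block home through a go gauge

ROBOT

A 6-joint arm with a two-finger parallel gripper is mounted at the origin on a cart in front of the work surface, level with it; the furniture and walls round the work are solid. World frame = base frame: x ahead of the robot, y to its left, z up, the work surface at z = 0. Lengths are in m, angles in rad, forces in N, time in s.
With the tool pointing down it reaches from about 0.35 to 0.975 m from the base axis. Payload 4.9 kg.
Tool frame: the origin (TCP) lies at the very end of the fingers, on their centre line; the grasp point (between the pads) lies 19 mm behind it; z points along the fingers, y is the line along which they close (so a half turn about z gives the same grasp; the last joint's range is limited). The gripper opens to 85 mm and grips with 20 to 120 N. Pads are 22 mm wide; open, the fingers measure 114 mm over their backs; the gripper's body (76 mm by 85 mm) begins 54 mm behind the grasp point. The pads swing forward as they close: fully open they stand 13 mm farther back than shut.
Start: joints at [-1.306, 0.053, 1.613, -0, 1.476, -0.119], TCP at [0.234, -0.58, 0.231] pointing down, gripper open.
Joint ranges: [-3.01, 3.01], [-1.01, 2.22], [0.06, 2.58], [-1.02, 4.17], [0.09, 2.62], [-3.14, 3.14]. Speed limits (rad/s): [2.57, 2.57, 3.14, 3.14, 3.14, 3.14].

INTERFACE

Orientations are given as a rotation vector (axis times angle).
In Python, from station import ctrl gives the robot as it stands. The module is installed in compiled form; this text tells all that it offers.
- The arm moves only by the tool jog_arm, never from a script. Its argument "steps" is a list of rows, each an object with "delta_rot": the turn, a rotation vector about the tool's x, y, z in degrees, a list of three; "linear": the shift along the tool's x, y, z in m, a list of three; "grip": the finger opening in m, from 0 to 0.0854. In form: [{"delta_rot": [rx, ry, rz], "linear": [x, y, z], "grip": grip}, ...]. A call has 1 to 10 rows; each row shifts and turns the commanded pose from where the row before left it, along the tool's axes as they then stand; what a row does not reach is not made up. A row lasts 1/10 s, in which the tool goes at most 50 mm and 8.59 degrees, less where a joint would pass 70% of its speed; a pose out of reach is approached as far as the arm can. A call with a gripper value outside its range is refused whole. The fingers move at their own pace and stop on an object; "newtons" is the grip in N (left out, the last holds). Time passes only in rows, so rows that do not move let the fingers close. It gives the time, the measured TCP pose, the force, the opening and the grip force at its end, in the units of the state.
- ctrl.get_obs(): the state, without advancing time (a new reading comes with each control period).
- ctrl.get_image(name): name is "side" or "top" or "wrist"; returns (picture, depth): 400x640x3 uint8, red, green, blue; 400x640 float32, m along the optical axis (not along the pixel's ray), 0 where there is no reading.
- ctrl.camera_info(name): a dict with "camera_matrix" (3x3 intrinsics, pixels), "R" (3x3) and "t" (3): a world point X has camera coordinates R X + t; the wrist camera has in their place "T_tool_cam" (4x4, takes a point from camera to tool coordinates, whose origin is the TCP and whose axes are the flange's). Camera axes: x right, y down, z forward; pixel columns grow to the right and rows downward; lengths in m; the calibration is good to about 2 mm. A picture is of the moment at which its call begins: read the wrist's pose just before it. camera_info takes no time and is no camera call.
- ctrl.finish_job(): hands the job in; it is judged then, once.
The state is a dict: "t": time; "q": joint angles; "dq": joint speeds; "effort": joint torques, N m; "tool_pos": TCP position; "tool_rot": TCP orientation; "contact_force": force on the tool from outside, world axes, zero at the start; "wrist_torque": the same for the moment, N m; "opening": finger opening in m; "grip_force": force on a finger pad.
Only numpy, scipy, OpenCV 4.12 (cv2) and the standard library are available. Lean on these libraries where they do the work, as an engineer would, in place of code of your own. Each camera call takes 0.05 s, during which the arm holds its last target. There are 200 camera calls.

TASK

Check the thickness of the flat steel block in the go gauge on the bench: push it along the bench top, flat all the way, in under the gauge's low bridge until it sits square and fully home against the stop behind the bridge, then move clear. Only push it: do not lift or tip it, and leave the loose ring and bushes beside the gauge alone.

Things in the scene. Friction and masses are not known exactly. Their poses are not given: they have to be found in the camera images.
- gauge: Grey steel go gauge bolted to the bench. x: the way the block is pushed in; y across, z up. Origin on the bench top, where the home block's underside centre lies. Two cheeks 24 mm high, inner faces at y = +-54 mm, x = -20 to +49 mm; in front flared lead-ins 18 mm high, widening to about y = +-70 mm at x = -40 mm. Feet out to y = +-95 mm. No floor plate; bench clear in front of x = -40 mm.
- gauge_bridge (a point): Middle of the underside of the gauge's bridge, 24 mm above the bench; axes as the gauge's. The bridge is a bar 28 mm deep (gauge x = -3 to +25 mm) from cheek to cheek, its top 40 mm above the bench (screw heads at its ends to 44 mm).
- gauge_stop (a point): Middle of the stop's face, 9 mm above the bench, at gauge x = +35 mm; axes as the gauge's. The stop is a fixed steel bar 18 mm high between the cheeks behind the bridge; the block's front face butts against it when home.
- block_center (a point): Centre of the loose flat steel block with holes, 10 mm up: 70 mm along its x, 100 mm along y, 20 mm thick, 0.7 to 1 kg. Starts flat, 160 to 220 mm in front of home, up to 30 mm off the gauge's centre line, x axis within 0.4 rad of the gauge's x. It goes in with its 100 mm side across; when home its rear 32 mm stand out in front of the bridge, so it can be pushed from behind all the way.
- ring: Loose plain steel ring, 68 mm diameter, 20 mm high, lying beside the far side of the gauge, origin at the centre of its underside. To be left alone.
- tall_bush: Loose plain brass-coloured bush, 26 mm diameter, 34 mm high, upright on the side of the gauge near the robot, origin at the centre of its underside. To be left alone.
- flanged_bush: Loose grey flanged bush, 42 mm diameter, 22 mm high, on the side of the gauge near the robot, origin at the centre of its underside. To be left alone.

How it is judged:
By the outcome, as a careful person would: the job done as asked, in the order asked, and still so for the second after the job is handed in, with the robot touching nothing.
It also fails if it takes over 42 s, if anything falls off the work surface, if the arm or the gripper's body presses on something with over 40 N, if the wrist force passes 120 N, or if a joint passes its speed limit or range.

## Working session

There is one attempt and no reset: what is moved stays moved. The work goes in short steps, Python scripts to look and compute and a tool call to move; the robot and the scene stay as the last step left them, time stands still between calls to the robot, and variables do not carry over. Pictures are saved under pics/ and viewed, at most 10 in all, crops included, and the job is handed in when it is done.

Besides the shell and the picture viewer there is one more tool, called after ">>>" as name(argument=value, ...) on one line, values as JSON. jog_arm: Moves the arm, as the interface text tells. Its arguments: {"type":"object","properties":{"steps":{"type":"array"},"newtons":{"type":"number"}},"required":["steps"]}

```bash
mkdir -p pics; python3 - <<'E'
from station import ctrl
import cv2,numpy as np
for n in("top","side"):
    p,d=ctrl.get_image(n);cv2.imwrite(f"pics/{n}0.png",p[:,:,::-1]);np.save(f"{n}0.npy",d)
    i=ctrl.camera_info(n);print(n,i["camera_matrix"].tolist(),np.round(i["R"],3).tolist(),np.round(i["t"],3))
print(ctrl.get_obs())
E
```

```text
top [[379.5170359615603, 0.0, 319.67562069789386], [0.0, 379.5170359615603, 197.0178957228937], [0.0, 0.0, 1.0]] [[0.013, -1.0, -0.014], [-0.998, -0.012, -0.068], [0.068, 0.015, -0.998]] [-0.348  0.518  0.858]
side [[460.60174886997095, 0.0, 320.19634569007604], [0.0, 460.60174886997095, 194.30660554629353], [0.0, 0.0, 1.0]] [[0.95, -0.31, 0.016], [-0.132, -0.451, -0.883], [0.281, 0.837, -0.469]] [-0.607 -0.041  1.01 ]
{'t': 0.1, 'q': array([-1.30596507e+00,  5.33120005e-02,  1.61415991e+00,  2.76925791e-05,
        1.47598790e+00, -1.18975164e-01]), 'dq': array([ 0.00208165, -0.00014495, -0.00227359, -0.00069852, -0.00069415,
        0.00137888]), 'effort': array([ 6.91027726e-04, -3.94912326e+01, -3.71360350e+01, -6.03174726e-05,
        3.99213939e-03, -2.48468126e-06]), 'tool_pos': array([ 0.23390708, -0.5789749 ,  0.23017091]), 'tool_rot': array([-3.08209330e+00, -5.98828513e-01,  1.70416490e-04]), 'contact_force': array([ 0.50248073,  0.12319045, -0.77053349]), 'wrist_torque': array([-0.04248776,  0.01217869, -0.03070509]), 'grip_force': 0.0, 'opening': 0.08523585754113491}
```

View pics/top0.png

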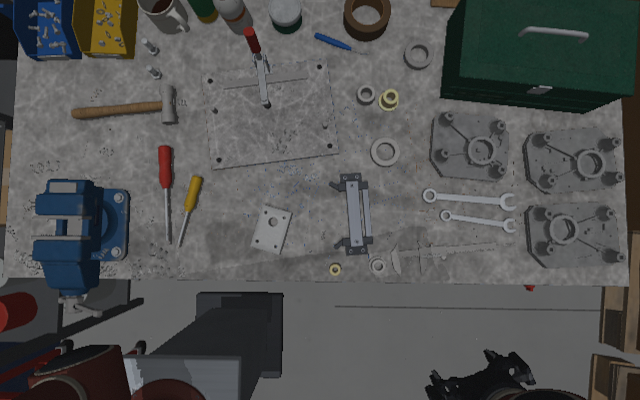

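View pics/side0.png

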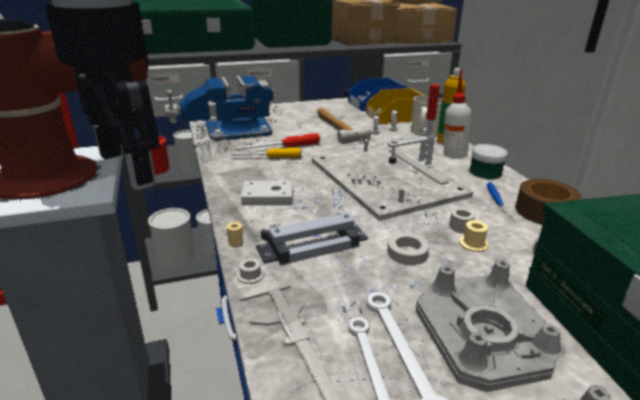

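The top view shows the block at about (271,229). The gauge is at about (353,213), with its lead-ins facing left toward the block, so the push goes image-right, which is world -y. Next I'll measure from masks and an enlarged crop.

```bash
cat > h.py <<'E'
from station import ctrl
import cv2,numpy as np
def ray(name,uv,z,obs=None):
    i=ctrl.camera_info(name);K=i["camera_matrix"]
    if name=="wrist":
        T=np.eye(4);T[:3,:3]=cv2.Rodrigues(np.array(obs["tool_rot"]))[0];T[:3,3]=obs["tool_pos"]
        T=T@i["T_tool_cam"];Rw=T[:3,:3];c=T[:3,3]
    else: Rw=i["R"].T;c=-Rw@i["t"]
    uv=np.atleast_2d(uv).astype(float)
    d=np.c_[uv,np.ones(len(uv))]@np.linalg.inv(K).T@Rw.T
    return c+d*((z-c[2])/d[:,2])[:,None]
E
python3 - <<'E'
from h import *
p=cv2.imread("pics/top0.png");c=p[160:290,230:400]
cv2.imwrite("pics/topc.png",cv2.resize(c,None,fx=4.6,fy=4.6,interpolation=cv2.INTER_CUBIC))
h=cv2.cvtColor(p,cv2.COLOR_BGR2HSV)
print(p[229,262],p[215,353],p[240,240],p[213,366])
g=p.astype(int).mean(2)
m=((g>150)).astype(np.uint8)*255;m[:160]=0;m[290:]=0;m[:,:245]=0;m[:,400:]=0
cs,_=cv2.findContours(m,0,2)
for k in cs:
    if cv2.contourArea(k)>150:
        r=cv2.minAreaRect(k);print(cv2.contourArea(k),r);b=cv2.boxPoints(r)
        for z in(.02,.04):
            w=ray("top",b,z)[:,:2];print(z,np.round(w,4).tolist(),w.mean(0).round(4),np.linalg.norm(w-np.roll(w,1,0),axis=1).round(4))
print(ctrl.camera_info("wrist"))
E
```

```text
[137 137 136] [132 122 118] [89 91 91] [130 122 118]
{'camera_matrix': array([[342.71274326,   0.        , 321.58099874],
       [  0.        , 342.71274326, 204.52401394],
       [  0.        ,   0.        ,   1.        ]]), 'T_tool_cam': array([[-4.03628854e-04, -9.55055594e-01, -2.96426465e-01,
         7.50577946e-02],
       [ 9.99999890e-01, -4.56901819e-04,  1.10441652e-04,
         6.80363559e-04],
       [-2.40915709e-04, -2.96426388e-01,  9.55055673e-01,
        -1.42722387e-01],
       [ 0.00000000e+00,  0.00000000e+00,  0.00000000e+00,
         1.00000000e+00]])}
```

View pics/topc.png

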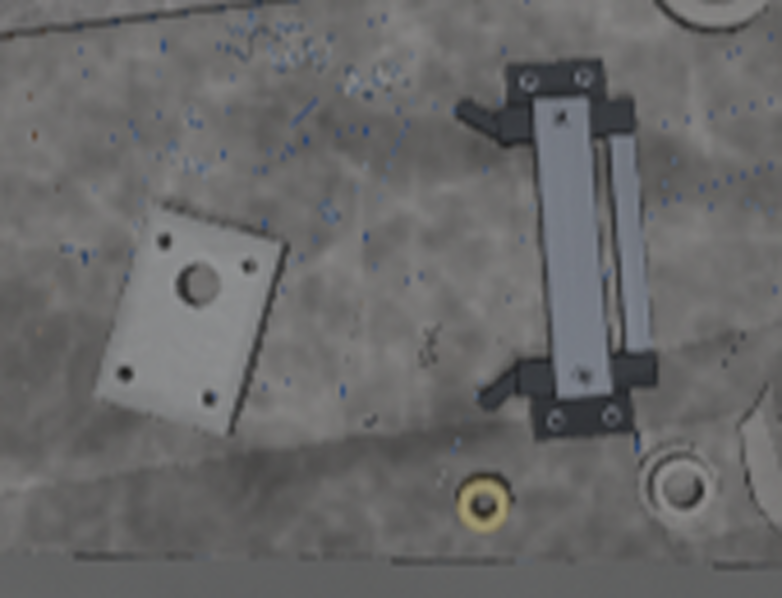

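The crop shows the block corners at about (152,205), (287,243), (231,433) and (95,396). The bridge-top corners are (533,97), (587,95), (612,395) and (557,398). The stop lies to the right of the bridge, and the tall bush is at (484,503).

```bash
python3 - <<'E'
from h import *
f=lambda a:(np.array(a,float)+.5)/4.6-.5+[230,160]
def show(n,a,z):
    w=ray("top",f(a),z)[:,:2];print(n,w.round(4).tolist(),w.mean(0).round(4),np.linalg.norm(w-np.roll(w,1,0),axis=1).round(4));return w
b=show("block",[(152,205),(287,243),(231,433),(95,396)],.02)
r=show("bridge",[(533,97),(587,95),(612,395),(557,398)],.04)
s=show("stoptop",[(635,137),(652,350)],.018)
show("bush",[(484,503)],.034);show("fl",[(682,487)],.022);show("lead",[(462,108),(485,400)],.018)
cb=b.mean(0);xb=(b[1]+b[2]-b[0]-b[3]);xb/=np.linalg.norm(xb)
yl=r[0]+r[1]-r[2]-r[3];yl/=np.linalg.norm(yl);xg=np.array([yl[1],-yl[0]])
home=r.mean(0)-xg*.011
print("yaw block",np.arctan2(xb[1],xb[0]),"gauge",np.arctan2(xg[1],xg[0]),"home",home,"rel block",(cb-home)@xg,(cb-home)@yl)
E
```

```text
block [[0.5035, -0.211], [0.4854, -0.2786], [0.3915, -0.2526], [0.4087, -0.1849]] [ 0.4473 -0.2318] [0.0983 0.07   0.0975 0.0698]
bridge [[0.5574, -0.399], [0.5587, -0.4253], [0.4137, -0.4381], [0.412, -0.4117]] [ 0.4854 -0.4185] [0.146  0.0263 0.1455 0.0265]
stoptop [[0.5404, -0.4511], [0.4348, -0.4599]] [ 0.4876 -0.4555] [0.1059 0.1059]
bush [[0.3608, -0.3773]] [ 0.3608 -0.3773] [0.]
fl [[0.3684, -0.4743]] [ 0.3684 -0.4743] [0.]
lead [[0.554, -0.3648], [0.4092, -0.3777]] [ 0.4816 -0.3712] [0.1453 0.1453]
yaw block -1.8260512773246003 gauge -1.483006986368941 home [ 0.48447787 -0.40756141] rel block -0.17834384949850846 -0.021658052691018434
```

>>> jog_arm(steps=[{"delta_rot":[0,0,0],"linear":[0.031,-0.025,0],"grip":0.06},{"delta_rot":[0,0,0],"linear":[0.031,-0.025,0],"grip":0.06},{"delta_rot":[0,0,0],"linear":[0.031,-0.025,0],"grip":0.06},{"delta_rot":[0,0,0],"linear":[0.031,-0.025,0],"grip":0.06},{"delta_rot":[0,0,0],"linear":[0.031,-0.025,0],"grip":0.06},{"delta_rot":[0,0,0],"linear":[0.031,-0.025,0],"grip":0.06},{"delta_rot":[0,0,0],"linear":[0.031,-0.025,0],"grip":0.06},{"delta_rot":[0,0,0],"linear":[0.031,-0.025,0],"grip":0.06},{"delta_rot":[0,0,0],"linear":[0.031,-0.025,0],"grip":0.06},{"delta_rot":[0,0,0],"linear":[0.031,-0.025,0],"grip":0.06}])

```text
t: 1.1
tool_pos: [0.4281, -0.2299, 0.2309]
tool_rot: [-3.084, -0.599, 0.0]
contact_force: [0.1, -0.6, 0.4]
opening: 0.0601
grip_force: 0.0
```

>>> jog_arm(steps=[{"delta_rot":[0,0,0],"linear":[0.031,-0.025,0],"grip":0.06},{"delta_rot":[0,0,0],"linear":[0.031,-0.025,0],"grip":0.06},{"delta_rot":[0,0,-7.6],"linear":[0,0,0],"grip":0.06},{"delta_rot":[0,0,-7.6],"linear":[0,0,0],"grip":0.06},{"delta_rot":[0,0,-7.6],"linear":[0,0,0],"grip":0.06},{"delta_rot":[0,0,-7.6],"linear":[0,0,0],"grip":0.06},{"delta_rot":[0,0,-7.6],"linear":[0,0,0],"grip":0.06},{"delta_rot":[0,0,-7.6],"linear":[0,0,0],"grip":0.06},{"delta_rot":[0,0,-7.6],"linear":[0,0,0],"grip":0.06},{"delta_rot":[0,0,0],"linear":[0,0,0],"grip":0.06}])

```text
t: 2.1
tool_pos: [0.4663, -0.1619, 0.2308]
tool_rot: [-2.489, -1.916, 0.001]
contact_force: [0.1, 0.0, 0.6]
opening: 0.06
grip_force: 0.0
```

```bash
python3 - <<'E'
from h import *
o=ctrl.get_obs();p,d=ctrl.get_image("wrist");cv2.imwrite("pics/w1.png",p[:,:,::-1])
R=cv2.Rodrigues(o["tool_rot"])[0];print(o["t"],o["tool_pos"],R.round(4),np.arctan2(R[1,0],R[0,0]),o["q"],o["tool_rot"].tolist())
E
```

```text
2.1 [ 0.46634338 -0.16189601  0.23075381] [[ 2.559e-01  9.667e-01 -8.000e-04]
 [ 9.667e-01 -2.559e-01  4.000e-04]
 [ 2.000e-04 -9.000e-04 -1.000e+00]] 1.3120415163227825 [-4.85026941e-01 -2.68820047e-01  1.91079378e+00  3.53907729e-06
  1.50055953e+00 -2.26272478e-01] [-2.488799894037868, -1.9157499717542497, 0.0006103866282027267]
```

View pics/w1.png

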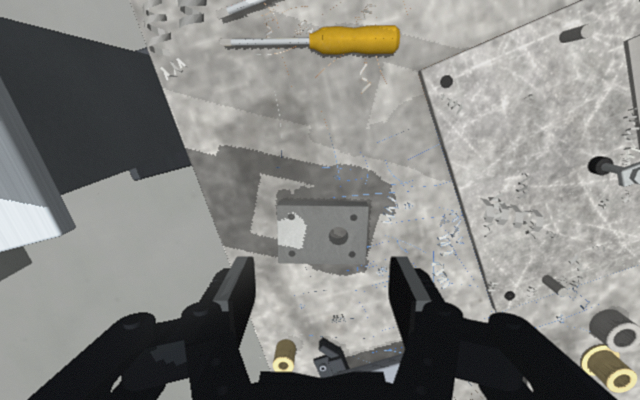

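The wrist view shows the block at about (325,235), with its top corners at about (277,206), (370,207), (369,268) and (279,263). The gauge lead-in is at (330,360).

```bash
python3 - <<'E'
from h import *
o=ctrl.get_obs()
w=ray("wrist",[(277,206),(370,207),(369,268),(279,263)],.02,o)[:,:2]
print(w.round(4),w.mean(0),np.linalg.norm(w-np.roll(w,1,0),axis=1))
e=w[0]-w[1];print("rear edge angle",np.arctan2(e[1],e[0]))
hole=ray("wrist",[(338,237)],.02,o);print(hole, ray("top",(np.array([[198,284]])+.5)/4.6-.5+[230,160],.02))
E
```

```text
[[ 0.41   -0.1848]
 [ 0.507  -0.2118]
 [ 0.4899 -0.2832]
 [ 0.3921 -0.2505]] [ 0.449744   -0.23257662] [0.06816391 0.10063856 0.07336259 0.1030914 ]
rear edge angle 2.869250674624408
[[ 0.46493683 -0.23686533  0.02      ]] [[ 0.46455663 -0.23478288  0.02      ]]
```

The wrist and top views agree to about 2 mm. The block is about 22 mm to the gauge's -y side and turned -0.34 rad. I'll first push its -y side forward of centre with shut fingers, which shifts and turns it together, and then push from the rear.

>>> jog_arm(steps=[{"delta_rot":[0,0,0],"linear":[-0.031,-0.028,0],"grip":0.0},{"delta_rot":[0,0,0],"linear":[-0.031,-0.028,0],"grip":0.0},{"delta_rot":[0,0,0],"linear":[-0.031,-0.028,0],"grip":0.0},{"delta_rot":[0,0,0],"linear":[0,0,0.04],"grip":0.0},{"delta_rot":[0,0,0],"linear":[0,0,0.04],"grip":0.0},{"delta_rot":[0,0,0],"linear":[0,0,0.04],"grip":0.0},{"delta_rot":[0,0,0],"linear":[0,0,0.04],"grip":0.0},{"delta_rot":[0,0,0],"linear":[0,0,0.04],"grip":0.0},{"delta_rot":[0,0,0],"linear":[0,0,0.023],"grip":0.0},{"delta_rot":[0,0,0],"linear":[0,0,0],"grip":0.0}])

```text
t: 3.15
tool_pos: [0.3587, -0.2279, 0.0044]
tool_rot: [-2.484, -1.908, 0.002]
contact_force: [-0.4, 1.3, -0.4]
opening: -0.0
grip_force: 0.0
```

>>> jog_arm(steps=[{"delta_rot":[0,0,0],"linear":[0,0.004,-0.002],"grip":0.0},{"delta_rot":[0,0,0],"linear":[0.0007,0.004,0],"grip":0.0},{"delta_rot":[0,0,0],"linear":[0.0007,0.004,0],"grip":0.0},{"delta_rot":[0,0,0],"linear":[0.0007,0.004,0],"grip":0.0},{"delta_rot":[0,0,0],"linear":[0.0007,0.004,0],"grip":0.0},{"delta_rot":[0,0,0],"linear":[0.0007,0.004,0],"grip":0.0},{"delta_rot":[0,0,0],"linear":[0.0007,0.004,0],"grip":0.0},{"delta_rot":[0,0,0],"linear":[0.0007,0.004,0],"grip":0.0},{"delta_rot":[0,0,0],"linear":[0.0007,0.004,0],"grip":0.0},{"delta_rot":[0,0,0],"linear":[0,0,0],"grip":0.0}])

```text
t: 4.15
tool_pos: [0.3963, -0.2348, 0.0108]
tool_rot: [-2.486, -1.916, 0.008]
contact_force: [-10.6, -0.7, 9.3]
opening: 0.0003
grip_force: 6.3
```

```bash
python3 - <<'E'
from h import *
p,d=ctrl.get_image("top");p=p[:,:,::-1]
cv2.imwrite("pics/t2.png",cv2.resize(p[160:290,230:400],None,fx=4.6,fy=4.6,interpolation=cv2.INTER_CUBIC))
E
```

```text
(no output)
```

View pics/t2.png

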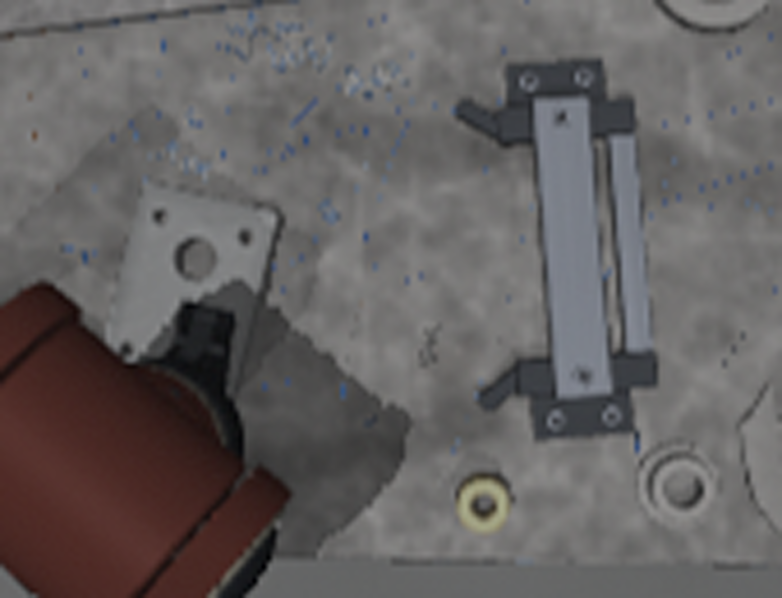

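The block has moved about 12 mm with only a small turn; its top-left corner is now at (145,182) and its top-right at (280,212). I'll shift contact further forward and push again.

>>> jog_arm(steps=[{"delta_rot":[0,0,0],"linear":[0,-0.006,0],"grip":0.0},{"delta_rot":[0,0,0],"linear":[-0.014,0,0.004],"grip":0.0},{"delta_rot":[0,0,0],"linear":[0,0.004,0],"grip":0.0},{"delta_rot":[0,0,0],"linear":[0.0007,0.004,0],"grip":0.0},{"delta_rot":[0,0,0],"linear":[0.0007,0.004,0],"grip":0.0},{"delta_rot":[0,0,0],"linear":[0.0007,0.004,0],"grip":0.0},{"delta_rot":[0,0,0],"linear":[0.0007,0.004,0],"grip":0.0},{"delta_rot":[0,0,0],"linear":[0.0007,0.004,0],"grip":0.0},{"delta_rot":[0,0,0],"linear":[0,0,0],"grip":0.0},{"delta_rot":[0,0,0],"linear":[0,-0.02,0],"grip":0.0}])

```text
t: 5.2
tool_pos: [0.3951, -0.2449, 0.007]
tool_rot: [2.487, 1.916, 0.002]
contact_force: [-0.0, 0.5, -0.7]
opening: 0.0
grip_force: 0.0
```

>>> jog_arm(steps=[{"delta_rot":[0,0,0],"linear":[0,-0.005,-0.03],"grip":0.0},{"delta_rot":[0,0,0],"linear":[0,0,-0.04],"grip":0.0},{"delta_rot":[0,0,0],"linear":[0,0,-0.04],"grip":0.06},{"delta_rot":[0,0,0],"linear":[0.03,0,-0.04],"grip":0.06},{"delta_rot":[0,0,0],"linear":[0.03,0,-0.03],"grip":0.06},{"delta_rot":[0,0,0],"linear":[0.03,0.02,0],"grip":0.06},{"delta_rot":[0,0,0],"linear":[0.03,0.02,0],"grip":0.06},{"delta_rot":[0,0,0],"linear":[0.01,0.02,0],"grip":0.06},{"delta_rot":[0,0,0],"linear":[0,0.02,0],"grip":0.06},{"delta_rot":[0,0,0],"linear":[0,0,0],"grip":0.06}])

```text
t: 6.2
tool_pos: [0.501, -0.1371, 0.1865]
tool_rot: [2.488, 1.918, 0.002]
contact_force: [1.1, -0.2, 0.3]
opening: 0.0599
grip_force: 0.0
```

```bash
python3 - <<'E'
from h import *
p,d=ctrl.get_image("top");p=p[:,:,::-1]
cv2.imwrite("pics/t3.png",cv2.resize(p[160:290,230:400],None,fx=4.6,fy=4.6,interpolation=cv2.INTER_CUBIC))
o=ctrl.get_obs();p,d=ctrl.get_image("wrist");cv2.imwrite("pics/w3.png",p[:,:,::-1])
print(o["tool_pos"].tolist(),o["tool_rot"].tolist())
E
```

```text
[0.49972752673236087, -0.13710758246278093, 0.18617222713697998] [-2.4880518003148073, -1.9171112173635338, -0.0005703302453366446]
```

View pics/w3.png

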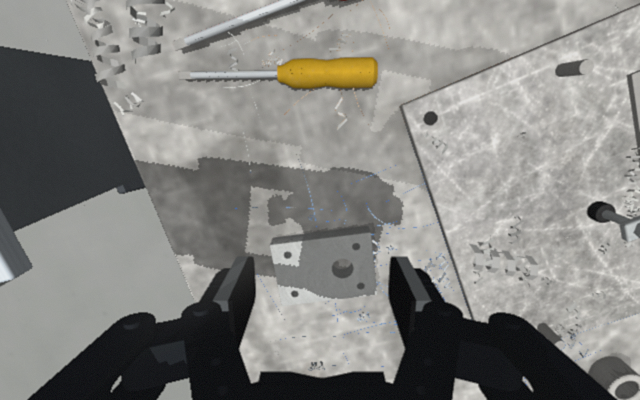

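The wrist view shows the block's top corners at about (272,245), (371,234), (376,291) and (281,303), with the hole at (342,268). It has turned relative to the tool.

```bash
python3 - <<'E'
from h import *
o=ctrl.get_obs()
w=ray("wrist",[(272,245),(371,234),(376,291),(281,303)],.02,o)[:,:2]
print(w.round(4).tolist(),np.linalg.norm(w-np.roll(w,1,0),axis=1).round(4))
c=w.mean(0);e=w[1]-w[0]+w[2]-w[3];yaw=np.arctan2(e[1],e[0])-np.pi/2
g=-1.483;xg=np.array([np.cos(g),np.sin(g)]);yl=np.array([-xg[1],xg[0]]);h=np.array([.4845,-.4076])
print(c,"yaw rel",yaw-g,"gauge xy",(c-h)@xg,(c-h)@yl)
E
```

```text
[[0.4358, -0.1851], [0.532, -0.1986], [0.5235, -0.2612], [0.4254, -0.2499]] [0.0656 0.0971 0.0632 0.0987]
[ 0.47920956 -0.2237002 ] yaw rel -0.21438564746189037 gauge xy -0.18365537139118562 0.010854931857499896
```

View pics/t3.png

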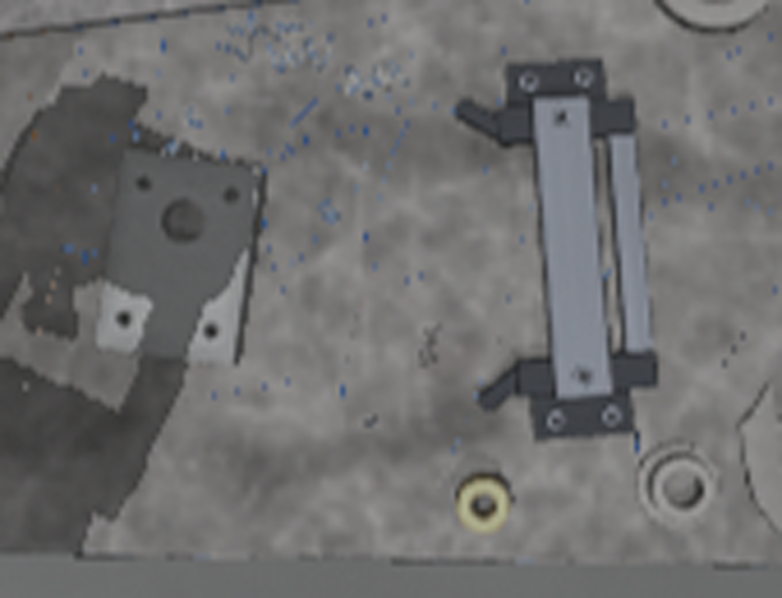

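Both views agree: the block is at gauge (-0.18, +0.010) with relative yaw -0.215. Pushing along a gentle arc of about 95 mm, turning +0.215 rad, should bring it onto the centre line square. I'll set up behind it.

>>> jog_arm(steps=[{"delta_rot":[0,0,-7.5],"linear":[0,0,0],"grip":0.06},{"delta_rot":[0,0,0],"linear":[-0.024,-0.01,0],"grip":0.06},{"delta_rot":[0,0,0],"linear":[0,0,0],"grip":0.06},{"delta_rot":[0,0,0],"linear":[0,0,0.04],"grip":0.06},{"delta_rot":[0,0,0],"linear":[0,0,0.04],"grip":0.06},{"delta_rot":[0,0,0],"linear":[0,0,0.04],"grip":0.06},{"delta_rot":[0,0,0],"linear":[0,0,0.04],"grip":0.06},{"delta_rot":[0,0,0],"linear":[0,0,0.02],"grip":0.06},{"delta_rot":[0,0,0],"linear":[0,0,0],"grip":0.06},{"delta_rot":[0,0,0],"linear":[0,0,0],"grip":0.06}])

```text
t: 7.3
tool_pos: [0.4861, -0.1598, 0.0068]
tool_rot: [2.359, 2.075, 0.001]
contact_force: [0.6, -0.4, 0.4]
opening: 0.06
grip_force: 0.0
```

>>> jog_arm(steps=[{"delta_rot":[0,0,0],"linear":[-0.006,0,0],"grip":0.06},{"delta_rot":[0,0,0],"linear":[-0.006,0,0],"grip":0.06},{"delta_rot":[0,0,0],"linear":[-0.005,0,0],"grip":0.06},{"delta_rot":[0,0,0],"linear":[-0.004,0,0],"grip":0.06},{"delta_rot":[0,0,-0.65],"linear":[-0.005,-0.0005,0],"grip":0.06},{"delta_rot":[0,0,-0.65],"linear":[-0.005,-0.0005,0],"grip":0.06},{"delta_rot":[0,0,-0.65],"linear":[-0.005,-0.0005,0],"grip":0.06},{"delta_rot":[0,0,-0.65],"linear":[-0.005,-0.0005,0],"grip":0.06},{"delta_rot":[0,0,-0.65],"linear":[-0.005,-0.0005,0],"grip":0.06},{"delta_rot":[0,0,-0.65],"linear":[-0.005,-0.0005,0],"grip":0.06}])

```text
t: 8.3
tool_pos: [0.4785, -0.2086, 0.0077]
tool_rot: [-2.286, -2.152, -0.008]
contact_force: [0.8, 11.7, 8.5]
opening: 0.0601
grip_force: 5.7
```

>>> jog_arm(steps=[{"delta_rot":[0,0,-0.65],"linear":[-0.005,-0.0005,0],"grip":0.06},{"delta_rot":[0,0,-0.65],"linear":[-0.005,-0.0005,0],"grip":0.06},{"delta_rot":[0,0,-0.65],"linear":[-0.005,-0.0005,0],"grip":0.06},{"delta_rot":[0,0,-0.65],"linear":[-0.005,-0.0005,0],"grip":0.06},{"delta_rot":[0,0,-0.65],"linear":[-0.005,-0.0005,0],"grip":0.06},{"delta_rot":[0,0,-0.65],"linear":[-0.005,-0.0005,0],"grip":0.06},{"delta_rot":[0,0,-0.65],"linear":[-0.005,-0.0005,0],"grip":0.06},{"delta_rot":[0,0,-0.65],"linear":[-0.005,-0.0005,0],"grip":0.06},{"delta_rot":[0,0,0],"linear":[0,0,0],"grip":0.06}])

```text
t: 9.2
tool_pos: [0.4734, -0.2491, 0.0076]
tool_rot: [-2.186, -2.254, -0.006]
contact_force: [1.5, 8.5, 6.7]
opening: 0.0599
grip_force: 4.2
```

```bash
python3 - <<'E'
from h import *
p,d=ctrl.get_image("top");p=p[:,:,::-1]
cv2.imwrite("pics/t4.png",cv2.resize(p[160:290,230:400],None,fx=4.6,fy=4.6,interpolation=cv2.INTER_CUBIC))
o=ctrl.get_obs();print(o["tool_pos"],2*np.arctan2(o["tool_rot"][1],o["tool_rot"][0]),o["contact_force"])
E
```

```text
[ 0.47337805 -0.24906359  0.00752848] -4.681898315508286 [0.13594876 8.07655858 6.88475242]
```

View pics/t4.png

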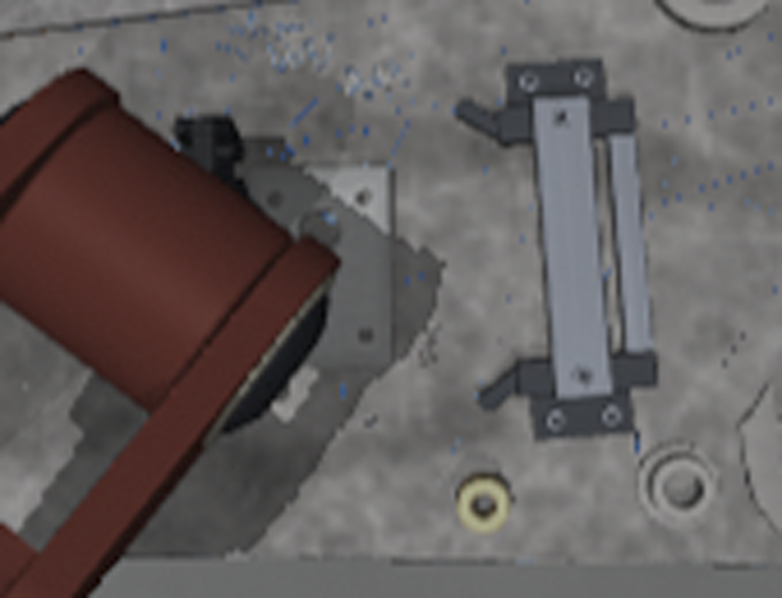

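The block's front edge runs from about (390,167) to (392,364), and its front holes are at (363,196) and (366,335). It is nearly square and ahead of the lead-ins.

```bash
python3 - <<'E'
from h import *
f=lambda a:(np.array(a,float)+.5)/4.6-.5+[230,160]
g=-1.483;xg=np.array([np.cos(g),np.sin(g)]);yl=np.array([-xg[1],xg[0]]);h=np.array([.4845,-.4076])
w=ray("top",f([(390,167),(392,364),(363,196),(366,335)]),.02)[:,:2]
print(w,np.c_[(w-h)@xg,(w-h)@yl])
t=ctrl.get_obs()["tool_pos"][:2]-h;print("tcp",t@xg,t@yl)
E
```

```text
[[ 0.52384528 -0.32925732]
 [ 0.42634852 -0.33156765]
 [ 0.5092374  -0.31602818]
 [ 0.44044211 -0.31851811]] [[-0.074591    0.0460631 ]
 [-0.08083843 -0.05126072]
 [-0.08905005  0.03267147]
 [-0.09260193 -0.03607718]]
tcp -0.15890100287920844 0.0028219249390376826
```

>>> jog_arm(steps=[{"delta_rot":[0,0,-0.65],"linear":[-0.005,-0.0005,0],"grip":0.06},{"delta_rot":[0,0,-0.65],"linear":[-0.005,-0.0004,0],"grip":0.06},{"delta_rot":[0,0,-0.65],"linear":[-0.005,-0.0004,0],"grip":0.06},{"delta_rot":[0,0,-0.65],"linear":[-0.005,-0.0004,0],"grip":0.06},{"delta_rot":[0,0,-0.65],"linear":[-0.005,-0.0004,0],"grip":0.06},{"delta_rot":[0,0,0],"linear":[-0.005,0,0],"grip":0.06},{"delta_rot":[0,0,0],"linear":[-0.005,0,0],"grip":0.06},{"delta_rot":[0,0,0],"linear":[-0.005,0,0],"grip":0.06},{"delta_rot":[0,0,0],"linear":[-0.005,0,0],"grip":0.06},{"delta_rot":[0,0,0],"linear":[0,0,0],"grip":0.06}])

```text
t: 10.25
tool_pos: [0.474, -0.2939, 0.0073]
tool_rot: [-2.121, -2.314, -0.005]
contact_force: [-0.8, 8.2, 7.1]
opening: 0.0596
grip_force: 4.1
```

```bash
python3 - <<'E'
from h import *
p,d=ctrl.get_image("top");p=p[:,:,::-1]
cv2.imwrite("pics/t5.png",cv2.resize(p[160:290,230:400],None,fx=4.6,fy=4.6,interpolation=cv2.INTER_CUBIC))
o=ctrl.get_obs();print(o["tool_pos"],2*np.arctan2(o["tool_rot"][1],o["tool_rot"][0])%(2*np.pi)-np.pi+1.483,o["contact_force"])
g=-1.483;xg=np.array([np.cos(g),np.sin(g)]);yl=np.array([-xg[1],xg[0]]);h=np.array([.4845,-.4076])
t=o["tool_pos"][:2]-h;print("tcp",t@xg,t@yl)
E
```

```text
[ 0.47405609 -0.29389118  0.00730117] -0.000617743328816811 [-0.27684246  8.95019175  6.52020388]
tcp -0.11418662010837126 -0.0004332890865029592
```

View pics/t5.png

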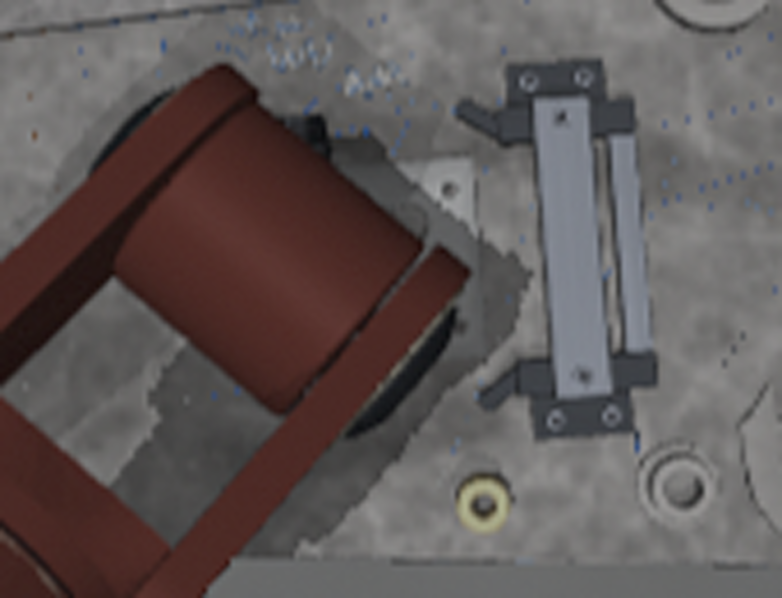

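The block's front holes are at (450,189) and (460,326), so it is square to within about 0.01 rad and about 2 mm off the centre line. The cheeks leave ±4 mm, so I'll push straight in.

>>> jog_arm(steps=[{"delta_rot":[0,0,0],"linear":[-0.005,0,0],"grip":0.06},{"delta_rot":[0,0,0],"linear":[-0.005,0,0],"grip":0.06},{"delta_rot":[0,0,0],"linear":[-0.005,0,0],"grip":0.06},{"delta_rot":[0,0,0],"linear":[-0.005,0,0],"grip":0.06},{"delta_rot":[0,0,0],"linear":[-0.005,0,0],"grip":0.06}])

```text
t: 10.8
tool_pos: [0.476, -0.3177, 0.0072]
tool_rot: [-2.119, -2.313, -0.007]
contact_force: [-0.9, 12.3, 9.3]
opening: 0.0599
grip_force: 6.2
```

>>> jog_arm(steps=[{"delta_rot":[0,0,0],"linear":[-0.005,0,0],"grip":0.06},{"delta_rot":[0,0,0],"linear":[-0.005,0,0],"grip":0.06},{"delta_rot":[0,0,0],"linear":[-0.005,0,0],"grip":0.06},{"delta_rot":[0,0,0],"linear":[-0.005,0,0],"grip":0.06},{"delta_rot":[0,0,0],"linear":[-0.005,0,0],"grip":0.06},{"delta_rot":[0,0,0],"linear":[-0.005,0,0],"grip":0.06}])

```text
t: 11.4
tool_pos: [0.4786, -0.3475, 0.0072]
tool_rot: [-2.119, -2.313, -0.007]
contact_force: [-0.6, 13.4, 9.3]
opening: 0.06
grip_force: 6.2
```

>>> jog_arm(steps=[{"delta_rot":[0,0,0],"linear":[-0.003,0,0],"grip":0.06},{"delta_rot":[0,0,0],"linear":[-0.003,0,0],"grip":0.06},{"delta_rot":[0,0,0],"linear":[-0.002,0,0],"grip":0.06},{"delta_rot":[0,0,0],"linear":[-0.002,0,0],"grip":0.06}])

```text
t: 11.8
tool_pos: [0.4795, -0.3573, 0.0072]
tool_rot: [-2.119, -2.313, -0.007]
contact_force: [-0.7, 12.1, 9.1]
opening: 0.0602
grip_force: 6.2
```

>>> jog_arm(steps=[{"delta_rot":[0,0,0],"linear":[-0.001,0,0],"grip":0.06},{"delta_rot":[0,0,0],"linear":[-0.001,0,0],"grip":0.06}])

```text
t: 12.0
tool_pos: [0.4797, -0.3593, 0.0072]
tool_rot: [-2.119, -2.313, -0.007]
contact_force: [-0.4, 13.2, 10.1]
opening: 0.0602
grip_force: 6.2
```

>>> jog_arm(steps=[{"delta_rot":[0,0,0],"linear":[-0.001,0,0],"grip":0.06},{"delta_rot":[0,0,0],"linear":[-0.001,0,0],"grip":0.06}])

```text
t: 12.2
tool_pos: [0.4799, -0.3612, 0.0072]
tool_rot: [-2.119, -2.313, -0.007]
contact_force: [-0.2, 11.8, 9.3]
opening: 0.06
grip_force: 6.2
```

>>> jog_arm(steps=[{"delta_rot":[0,0,0],"linear":[-0.001,0,0],"grip":0.06},{"delta_rot":[0,0,0],"linear":[-0.001,0,0],"grip":0.06}])

```text
t: 12.4
tool_pos: [0.4799, -0.3619, 0.0072]
tool_rot: [-2.117, -2.31, -0.01]
contact_force: [-2.0, 19.7, 13.5]
opening: 0.06
grip_force: 9.6
```

>>> jog_arm(steps=[{"delta_rot":[0,0,0],"linear":[-0.001,0,0],"grip":0.06}])

```text
t: 12.5
tool_pos: [0.4799, -0.3619, 0.0071]
tool_rot: [-2.116, -2.309, -0.012]
contact_force: [-2.3, 22.1, 16.6]
opening: 0.0601
grip_force: 11.2
```

>>> jog_arm(steps=[{"delta_rot":[0,0,0],"linear":[-0.001,0,0],"grip":0.06}])

```text
t: 12.6
tool_pos: [0.4799, -0.3619, 0.0072]
tool_rot: [-2.115, -2.307, -0.014]
contact_force: [-2.7, 25.3, 18.2]
opening: 0.0599
grip_force: 12.8
```

The tool stalled at gauge x = -46 mm with the force rising, so the block is against the stop. One more small press to seat it, then I'll back off and retreat.

>>> jog_arm(steps=[{"delta_rot":[0,0,0],"linear":[-0.001,0,0],"grip":0.06},{"delta_rot":[0,0,0],"linear":[0,0,0],"grip":0.06},{"delta_rot":[0,0,0],"linear":[0.003,0,0],"grip":0.06},{"delta_rot":[0,0,0],"linear":[0.003,0,0],"grip":0.06},{"delta_rot":[0,0,0],"linear":[0.01,0,0],"grip":0.06},{"delta_rot":[0,0,0],"linear":[0.02,0,0],"grip":0.06},{"delta_rot":[0,0,0],"linear":[0.03,0,0],"grip":0.06},{"delta_rot":[0,0,0],"linear":[0.02,0,-0.04],"grip":0.06},{"delta_rot":[0,0,0],"linear":[0.03,0,-0.04],"grip":0.06},{"delta_rot":[0,0,0],"linear":[0.03,0,-0.04],"grip":0.06}])

```text
t: 13.6
tool_pos: [0.4666, -0.2226, 0.1274]
tool_rot: [-2.123, -2.316, 0.0]
contact_force: [0.2, 0.6, 0.4]
opening: 0.0604
grip_force: 0.0
```

>>> jog_arm(steps=[{"delta_rot":[0,0,0],"linear":[0.04,0,-0.03],"grip":0.06},{"delta_rot":[0,0,0],"linear":[0.04,0,-0.02],"grip":0.06},{"delta_rot":[0,0,0],"linear":[0.03,0,0],"grip":0.06},{"delta_rot":[0,0,0],"linear":[0,0,0],"grip":0.06}])

```text
t: 14.0
tool_pos: [0.4576, -0.1116, 0.1774]
tool_rot: [2.116, 2.319, 0.002]
contact_force: [0.0, -0.6, -0.8]
opening: 0.0595
grip_force: 0.0
```

```bash
python3 - <<'E'
from h import *
p,d=ctrl.get_image("top");p=p[:,:,::-1]
a=cv2.resize(p[170:280,310:400],None,fx=5,fy=5,interpolation=cv2.INTER_CUBIC)
cv2.imwrite("pics/t6.png",a)
p,d=ctrl.get_image("side");p=p[:,:,::-1]
cv2.imwrite("pics/t6.png",np.hstack([a[:500,:380],cv2.resize(p[175:275,235:385],(400,267)) if 0 else cv2.copyMakeBorder(cv2.resize(p[190:280,240:375],(405,270),interpolation=cv2.INTER_CUBIC),0,230,0,0,0)]))
E
```

```text
(no output)
```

View pics/t6.png

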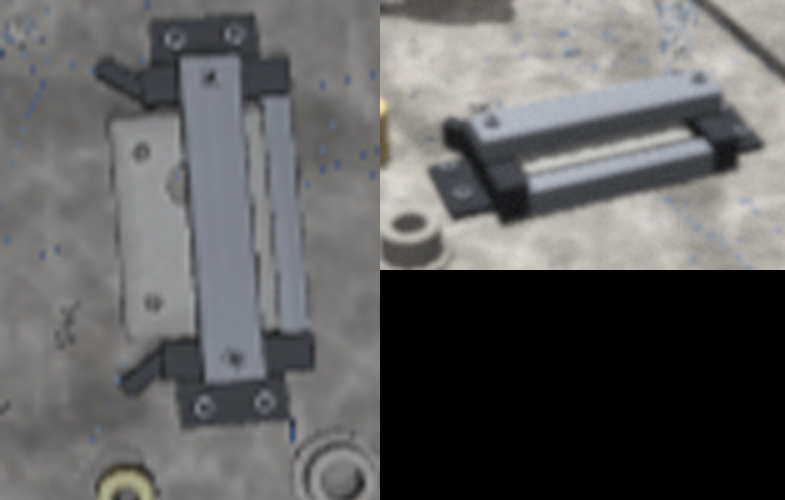

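The block is under the bridge with no gap at the stop. Its rear edge, (112,120) to (130,338), is parallel to the bridge to within about 0.01 rad, and the bushes haven't moved.

```bash
python3 -c "
from station import ctrl
print(ctrl.finish_job())"
```

```text
the job is handed in; nothing more can be done
None
```

The block slid flat under the bridge and sits square against the stop, so it passes the go gauge; the arm is clear, the ring and bushes were never touched, and I handed the job in at about 14 s.

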